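Jar mill: stop it, unlatch the guard and hold it half open

ROBOT

A 7-joint arm with a two-finger parallel gripper is mounted at the origin on a cart in front of the work surface, level with it; the furniture and walls round the work are solid. World frame = base frame: x ahead of the robot, y to its left, z up, the work surface at z = 0. Lengths are in mm, angles in rad, forces in N, time in s.
With the tool pointing down it reaches from about 400 to 850 mm from the base axis. Payload 4.4 kg.
Tool frame: the origin (TCP) lies at the very end of the fingers, on their centre line; the grasp point (between the pads) lies 19 mm behind it (arm.grip_point_offset is the distance from the TCP to the grasp point, in mm); z points along the fingers, x is the direction in which the jaws open and shut, and the axes are right-handed (so a half turn about z gives the same grasp; the last joint's range is limited). The gripper opens to 94 mm and grips with 3 to 60 N. Pads are 16 mm wide; open, the fingers measure 119 mm over their backs; the gripper's body (75 mm by 177 mm) begins 78 mm behind the grasp point.
Start: joints at [-1.361, 0.628, 0.038, 1.517, -0.027, 0.996, -0.02], TCP at [176.98, 625.457, 205.478] pointing down, gripper open.
Joint ranges: [-3.06, 3.06], [-0.37, 2.12], [-1.25, 1.32], [0.18, 2.47], [-1.1, 4.24], [0.23, 1.98], [-2.94, 2.94]. Speed limits (rad/s): [2.57, 2.57, 3.14, 3.14, 3.14, 3.14, 3.14].

INTERFACE

Orientations are given as a 3x3 rotation matrix whose columns are the frame's x, y, z axes.
In Python, from rig import arm gives the robot as it stands. The module is installed in compiled form; this text tells all that it offers.
- The arm moves only by the shell command python3 -m handwheel 'ROWS' [FORCE]. ROWS is JSON, a list of rows, each an object of numbers: "gripper": the opening, from 0 (shut) to 1 (fully open); "x", "y", "z": the shift along the tool's x, y, z in units of 0.3 m (1.0 is 0.3 m); "ax", "ay", "az": the turn, a rotation vector about the tool's x, y, z in units of pi rad (1.0 is pi rad). In form: [{"gripper": .., "x": .., "y": .., "z": .., "ax": .., "ay": .., "az": ..}, ...]. A call has 1 to 12 rows; each row is the pose to reach, as a shift and turn from the pose commanded when the call began, along the tool's axes at that moment, turning the shorter way round; what a row does not reach only later rows make up. A row lasts 1/10 s, in which the tool goes at most 50 mm and 8.59 degrees, less where a joint would pass 70% of its speed; a pose out of reach is approached as far as the arm can. A call with a number of a shift or a turn outside -1 to 1 is refused whole. A call with a gripper value outside its range is refused whole. The fingers move at their own pace and stop on an object; FORCE is the grip in N (left out, the last holds). Time passes only in rows, so rows that repeat a pose let the fingers close. It gives the time, the measured TCP pose, the force and the opening at its end, in the units of the state.
- arm.get_state(): the state, without advancing time (a new reading comes with each control period).
- arm.capture(name): name is "scene" or "top" or "wrist"; returns a dict with "color" (480x640x3 uint8, red, green, blue), "fx", "fy", "cx", "cy" (pixels), "world_to_cam" (4x4, takes a point from world to camera coordinates); the wrist camera has in their place "tool_from_camera" (4x4, takes a point from camera to tool coordinates, whose origin is the TCP and whose axes are the tool frame's). Camera axes: x right, y down, z forward; pixel columns grow to the right and rows downward; lengths in mm; the calibration is good to about 2 mm. The wrist camera is an equidistant fisheye: a pixel r from the principal point sees the ray r / f radians off the axis. A picture is of the moment at which its call begins: read the wrist's pose just before it. There is no depth.
- arm.finish_job(): hands the job in, once; it reports no verdict.
The state is a dict: "time": time; "q": joint angles; "joint_vel": joint speeds; "effort": joint torques, N m; "tool_pos": TCP position; "tool_rot": TCP orientation; "ft_force": force on the tool from outside, world axes, zero at the start; "moment": the same for the moment, N m; "finger_gap": finger opening in mm.
Only numpy, scipy, OpenCV 4.12 (cv2) and the standard library are available. Lean on these libraries where they do the work, as an engineer would, in place of code of your own. Each camera call takes 0.05 s, during which the arm holds its last target.

TASK

The jar mill on the bench has run its time and is to be unloaded. Stop it by pressing its red key right down, then press the blue key right down, which unlatches the clear guard, and keep off the green start key. Then take the guard by its black handle, raise it half way, to 45 degrees, without letting it drop, and finish while still holding it there for a workmate to lift the jar out; leave the other things on the bench where they are.

Things in the scene. Friction and masses are not known exactly. Their poses are not given: they have to be found in the camera images.
- mill: Bench-top jar mill, fixed to the bench: a dark green base 250 mm deep (x) and 380 mm wide (y), deck 66 mm high, with two rubber rollers and a white jar lying on them under a clear guard, and a black control panel on its right (-y) part. Origin: on the bench under the middle of the base; +x points from its front to its rear (hinge side), +y to its left as seen from the front, z up
- guard (a joint): Angle of the guard, rad: 0 shut, 0.785 is 45 degrees, stop at 1.25. A clear hood in an aluminium frame, 222 mm deep, 258 wide, 98 high, 0.7 kg, hinged at its rear lower edge; its front swings up and back. Latched at 0 until the blue key is pressed; sprung pins then lift it to about 0.08 and it rests there ajar. Above that its weight and a hinge spring close it (3 to 6 N at the handle)
- guard_hinge (a point): Point on the guard's hinge line, half-way along it: 118 mm behind and 58 mm to the left of the mill's origin, 79 mm above the bench. The hinge line runs along the mill's y
- guard_handle (a point): Middle of the grip bar of the guard's black bow handle: a round bar of 12 mm diameter running along the mill's y, 110 mm long between its two posts (92 mm free between them), its centre 40 mm above the guard's top sheet. With the guard shut it lies 196 mm in front of the hinge line and 138 mm above it (217 mm above the bench), 26 mm behind the guard's front face; it swings with the guard
- key_red (a joint): Red stop key, the left one (nearest the guard) of three in a row: travel in m, 0 up, 0.005 fully down; springs back; about 4 N to press fully. 24 mm square cap, keys 35 mm apart
- key_green (a joint): Green start key, the middle one: travel in m, as the red key. Not to be pressed
- key_blue (a joint): Blue guard-release key, the right one: travel in m, as the red key, about 4 to 6 N; it draws back the guard's latch
- key_red_top (a point): Middle of the top face of the red key's cap, about 132 mm above the bench; the panel leans 0.2 rad towards the front, and the key moves square to it
- key_green_top (a point): Middle of the top face of the green key's cap
- key_blue_top (a point): Middle of the top face of the blue key's cap
- boxwood_paddle: Bystander: wooden paddle stick, 18x207x11 mm, lying at the front right; origin under its middle
- loop_tool: Bystander: wooden-handled wire loop tool, 26x195x12 mm, lying at the front left, before the mill; origin under its middle
- brush_1: Bystander: red brush, 12x200x12 mm, lying on the right; origin under its middle
- plaster_block: Bystander: white plaster block, 45x90x30 mm, right of the banding wheel; origin under its middle
- rubber_kidney: Bystander: dark red rubber kidney, 52x88x8 mm, lying behind the banding wheel; origin under its middle

How it is judged (in metres and radians):
On the way, in this order (a step that is already met when the one before it is completed fails the run):
1. the red key is pressed right down while the guard is still shut and the blue key up (value of joint key_red above 0.0038 m and value of joint guard below 0.04 rad and value of joint key_blue below 0.001 m), for 0.1 s.
2. the blue key is pressed right down with the red key up again (value of joint key_blue above 0.0038 m and value of joint key_red below 0.001 m), for 0.1 s.
3. the fingers hold the guard at 45 degrees, give or take 7 (value of joint guard between 0.663 and 0.907 rad and contact force between the fingers and guard above 1 N), for 0.3 s.
At the end, for the whole second after the job is handed in: The program ends holding: the fingers touch the guard with over 1 N and keep it still at 45 degrees, give or take 7 degrees (0.663 to 0.907 rad), with the keys up again (all of step 3 and velocity of joint guard between -0.05 and 0.05 rad/s and value of joint each of key_red, key_blue below 0.001 m); the arm keeps its last pose, push and grip.
It fails at once if the green start key is pressed (over 2 mm) (value of joint key_green above 0.002 m).
It fails at once if the guard is let drop (closes faster than 2.5 rad/s) (velocity of joint guard below -2.5 rad/s).
It fails at once if a bystander is moved over 20 mm (distance of any of boxwood_paddle, loop_tool, brush_1, plaster_block, rubber_kidney from where it was at the start of the episode above 0.02 m).
It also fails if it takes over 58 s, if anything falls off the work surface, if the arm or the gripper's body presses on something with over 40 N, if the wrist force passes 120 N, or if a joint passes its speed limit or range.

## Working session

There is one attempt and no reset: what is moved stays moved. The work goes in short steps, Python scripts to look and compute and a shell command to move; the robot and the scene stay as the last step left them, time stands still between calls to the robot, and variables do not carry over. Pictures are saved under pics/ and viewed, and the job is handed in when it is done.

```bash
mkdir -p pics
python3 - <<'E'
from rig import arm
import cv2
for n in ("scene","top"):
    c=arm.capture(n); cv2.imwrite(f"pics/{n}0.png",c["color"][:,:,::-1])
    print(n,c["fx"],c["fy"],c["cx"],c["cy"],c["world_to_cam"].tolist() if hasattr(c["world_to_cam"],'tolist') else c["world_to_cam"])
s=arm.get_state(); print(s, arm.grip_point_offset)
E
```

```text
scene 489.8066900085278 489.8066900085278 320.7729827132823 232.25612229927532 [[0.6309961745248607, -0.7757765801896576, 0.00381121558443179, -349.27144809844503], [-0.5485800095518197, -0.4496634273517911, -0.704884937576599, 341.6246242706235], [0.5485469905624465, 0.44268894240931755, -0.7093114262532383, 1045.9658882524159], [0.0, 0.0, 0.0, 1.0]]
top 558.7043936030121 558.7043936030121 315.09374070746 241.85834103829137 [[-0.0003051853111548721, -0.9996530620988308, -0.02633746947520121, -32.90291566061779], [-0.9907171418056655, 0.003882540928308756, -0.13588403441299773, 494.90450434855825], [0.13593914739448165, 0.026051512669542, -0.9903746093742964, 1239.2026139736706], [0.0, 0.0, 0.0, 1.0]]
{'time': 0.1, 'q': array([-1.36079938,  0.62924473,  0.03846634,  1.51825018, -0.02701324,
        0.99631323, -0.02005281]), 'joint_vel': array([-0.00021759, -0.00166305,  0.00037785, -0.00169629,  0.00014708,
       -0.00088906,  0.00096334]), 'effort': array([ 3.22759632e-03, -5.50784218e+01,  1.14760023e+00, -1.87113833e+01,
       -5.21410117e-02,  1.91947329e-02,  4.49442177e-05]), 'tool_pos': array([176.82026385, 624.86623799, 204.65794778]), 'tool_rot': array([[ 2.72387622e-01,  9.62187500e-01, -4.44895064e-04],
       [ 9.62186107e-01, -2.72387985e-01, -1.63765471e-03],
       [-1.69691496e-03,  1.80050219e-05, -9.99998560e-01]]), 'ft_force': array([0.37037364, 0.03755142, 0.25780902]), 'moment': array([ 0.00139324, -0.00671768,  0.01269201]), 'finger_gap': 93.63796438795477} 18.8
```

View pics/scene0.png

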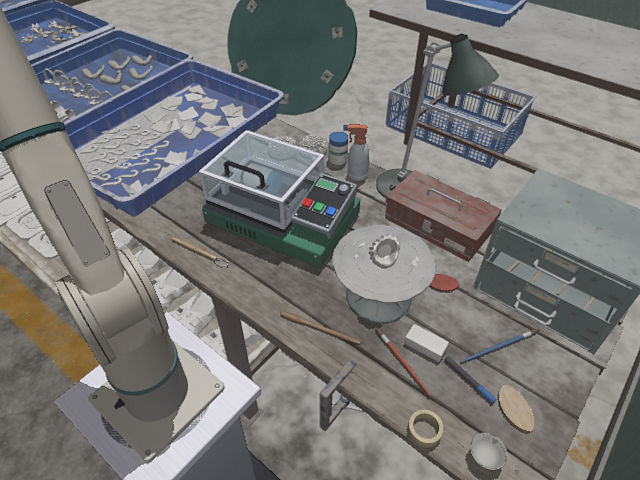

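View pics/top0.png

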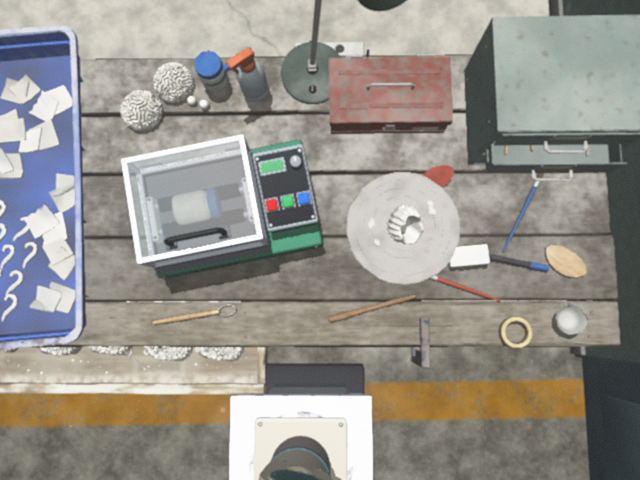

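Run:
```python
import cv2
a=cv2.imread("pics/scene0.png")[120:260,190:370]; cv2.imwrite("pics/s0c.png",cv2.resize(a,None,fx=4.4,fy=4.2,interpolation=2) if 0 else cv2.resize(a,None,fx=4,fy=4,interpolation=2))
a=cv2.imread("pics/top0.png")[130:280,120:330]; cv2.imwrite("pics/t0c.png",cv2.resize(a,None,fx=3.8,fy=3.8,interpolation=2) if 0 else cv2.resize(a,None,fx=3.5,fy=3.5,interpolation=2))
```

```text
(no output)
```

View pics/s0c.png

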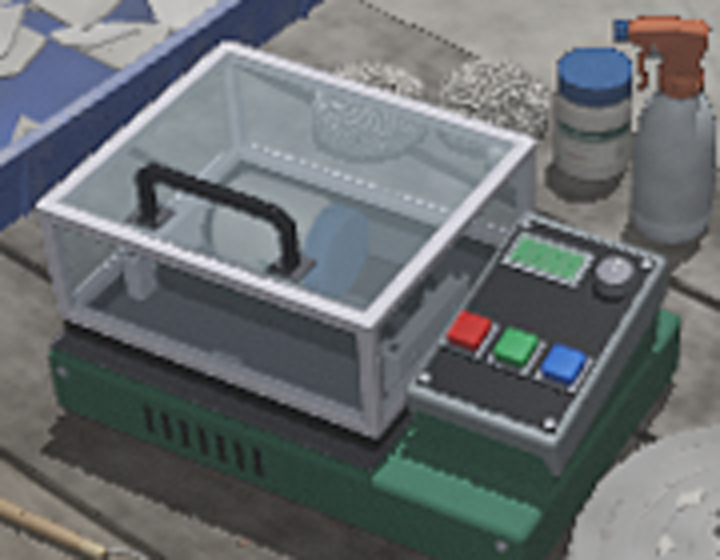

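View pics/t0c.png

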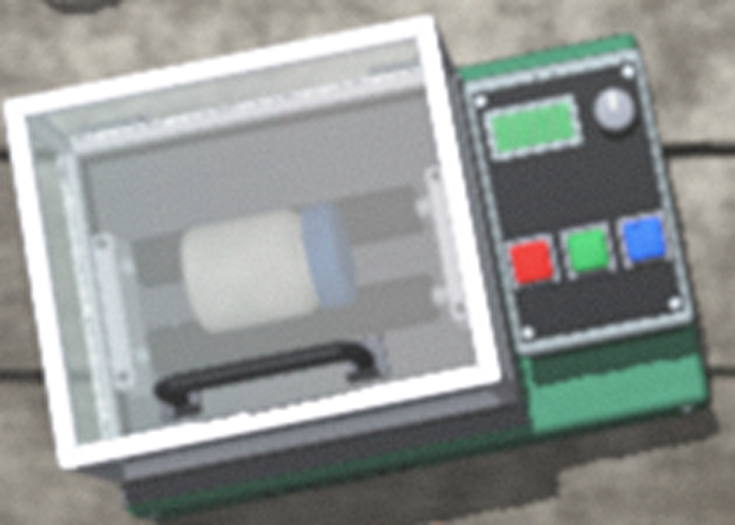

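```bash
cat > h.py <<'E'
import numpy as np
from scipy.optimize import least_squares
S=dict(f=489.8067,c=(320.773,232.256),T=np.array([[0.6309961745248607,-0.7757765801896576,0.00381121558443179,-349.27144809844503],[-0.5485800095518197,-0.4496634273517911,-0.704884937576599,341.6246242706235],[0.5485469905624465,0.44268894240931755,-0.7093114262532383,1045.9658882524159]]))
T=dict(f=558.7044,c=(315.0937,241.8583),T=np.array([[-0.0003051853111548721,-0.9996530620988308,-0.02633746947520121,-32.90291566061779],[-0.9907171418056655,0.003882540928308756,-0.13588403441299773,494.90450434855825],[0.13593914739448165,0.026051512669542,-0.9903746093742964,1239.2026139736706]]))
def proj(C,p):
    q=C['T'][:,:3]@np.asarray(p,float)+C['T'][:,3]; return np.array([C['f']*q[0]/q[2]+C['c'][0],C['f']*q[1]/q[2]+C['c'][1]])
def tri(s,t):
    r=least_squares(lambda p:np.r_[proj(S,p)-s,proj(T,p)-t],[600,0,100]); return r.x,r.fun
sc=lambda u,v:np.array([u/4+190-.375,v/4+120-.375]); tc=lambda u,v:np.array([u/3.5+120-.36,v/3.5+130-.36])
E
cat > m.py <<'E'
from h import *
np.set_printoptions(precision=1,suppress=True)
P=dict(red=((469,329),(531,261)),green=((516,346),(588,249)),blue=((564,363),(644,239)),handle=((218,192),(264,369)),fr=((370,320),(497,376)),fl=((40,205),(65,465)),rl=((228,44),(8,103)),rr=((533,145),(432,18)))
W={}
for k,(a,b) in P.items():
    W[k],e=tri(sc(*a),tc(*b)); print(k,W[k],e)
M=dict(handle=(-78,58,217),fr=(-104,-71,177),fl=(-104,187,177),rl=(118,187,177),rr=(118,-71,177))
def w(x,m):
    c,s=np.cos(x[2]),np.sin(x[2]); return np.array([x[0]+c*m[0]-s*m[1],x[1]+s*m[0]+c*m[1],m[2]])
r=least_squares(lambda x:np.concatenate([np.r_[proj(S,w(x,M[k]))-sc(*P[k][0]),proj(T,w(x,M[k]))-tc(*P[k][1])] for k in M]),[600,0,0.2])
print(r.x*[1,1,57.3],r.x[2],r.fun.reshape(-1,4)); print('handle',w(r.x,M['handle']),'hinge',w(r.x,(118,58,79)))
c,s=np.cos(r.x[2]),np.sin(r.x[2])
for k in('red','green','blue'): d=W[k]-[r.x[0],r.x[1],0]; print(k,'in mill',c*d[0]+s*d[1],-s*d[0]+c*d[1],d[2])
E
python3 m.py
```

```text
red [564.4  57.2 122.7] [-0.1  0.   0.1 -0.1]
green [571.6  22.5 122.6] [ 0. -0. -0.  0.]
blue [577.7 -12.  123.1] [-0.2  0.   0.1 -0.1]
handle [484.4 196.8 215.3] [-0.2  0.   0.1 -0.1]
fr [485.6  70.3 176.9] [-0.2  0.   0.1 -0.1]
fl [435.2 321.8 172.6] [-0.3  0.   0.2 -0.2]
rl [653.8 367.1 167.8] [-0.6  0.   0.3 -0.3]
rr [703.8 114.2 166.2] [ 0.4 -0.  -0.2  0.2]
[571.8 157.1  11.3] 0.19730889891002917 [[-0.9 -0.7 -1.   0. ]
 [ 0.2  0.9  1.7  0.8]
 [-0.8 -0.7  0.2  0.6]
 [-0.7 -1.8  0.2 -0.2]
 [ 0.9 -2.4  0.7 -0.5]]
handle [484.  198.6 217. ] hinge [676.2 237.1  79. ]
red in mill -26.85689431544438 -96.47986745178517 122.70954218260407
green in mill -26.649147467118123 -131.90675580333695 122.55361491624204
blue in mill -27.392826517046416 -166.98210796119486 123.14076613136092
```

```bash
cat >> h.py <<'E'
yaw=0.1973; O=np.array([571.8,157.1,0]); mx=np.array([np.cos(yaw),np.sin(yaw),0]); my=np.array([-np.sin(yaw),np.cos(yaw),0]); mz=np.array([0,0,1.])
n=-np.sin(.2)*mx+np.cos(.2)*mz
from scipy.spatial.transform import Rotation as R
def ori(tilt):  # tool z points down, tilted: +tilt -> points towards rear
    z=np.sin(tilt)*mx-np.cos(tilt)*mz; y=-my; return np.c_[np.cross(y,z),y,z]
def go(pos,Rt,st=None):
    from rig import arm
    st=st or arm.get_state(); R0=st['tool_rot']
    d=R0.T@(np.asarray(pos)-st['tool_pos'])/300; r=R.from_matrix(R0.T@Rt).as_rotvec()/np.pi
    print('t',st['time'],'tcp',st['tool_pos'].round(1),'F',st['ft_force'].round(1),'gap',round(st['finger_gap'],1))
    print('shift',d.round(4),'turn',r.round(4))
E
python3 - <<'E'
from h import *
print(ori(.2))
go(np.array([571,22,123])+n*130,ori(.2))
E
```

```text
[[ 0.96105271  0.19602243  0.19481503]
 [ 0.19211503 -0.98059941  0.03894365]
 [ 0.19866933 -0.         -0.98006658]]
t 0.1 tcp [176.8 624.9 204.7] F [0.4 0.  0.3] gap 93.6
shift [-1.6152  1.735  -0.1497] turn [-0.0346  0.0576  0.3482]
```

```bash
python3 -m handwheel '[{"gripper":0,"x":-0.1,"y":0.1,"z":-0.2,"ax":0,"ay":0,"az":0},{"gripper":0,"x":-0.2,"y":0.22,"z":-0.35,"ax":0,"ay":0,"az":0.04},{"gripper":0,"x":-0.8,"y":0.87,"z":-0.5,"ax":0,"ay":0,"az":0.2},{"gripper":0,"x":-0.8,"y":0.87,"z":-0.5,"ax":0,"ay":0,"az":0.2},{"gripper":0,"x":-0.8,"y":0.87,"z":-0.5,"ax":0,"ay":0,"az":0.2},{"gripper":0,"x":-0.8,"y":0.87,"z":-0.5,"ax":0,"ay":0,"az":0.2},{"gripper":0,"x":-0.8,"y":0.87,"z":-0.5,"ax":0,"ay":0,"az":0.2},{"gripper":0,"x":-0.8,"y":0.87,"z":-0.5,"ax":0,"ay":0,"az":0.2},{"gripper":0,"x":-0.8,"y":0.87,"z":-0.5,"ax":0,"ay":0,"az":0.2},{"gripper":0,"x":-0.8,"y":0.87,"z":-0.5,"ax":0,"ay":0,"az":0.2},{"gripper":0,"x":-0.8,"y":0.87,"z":-0.5,"ax":0,"ay":0,"az":0.2}]'
python3 - <<'E'
from h import *
go(np.array([571,22,123])+n*130,ori(.2))
E
```

```text
time: 1.2
tool_pos: [361.6, 324.6, 354.9]
tool_rot: [[0.785, 0.62, -0.001], [0.62, -0.785, -0.0], [-0.001, -0.001, -1.0]]
ft_force: [-0.0, 0.0, -0.2]
finger_gap: 9.3
t 1.2 tcp [361.6 324.6 354.9] F [-0.   0.  -0.2] gap 9.3
shift [-0.154   1.1852  0.3476] turn [-0.0152  0.0629  0.1495]
```

```bash
python3 -m handwheel '[{"gripper":0,"x":-0.12,"y":0.95,"z":0,"ax":-0.015,"ay":0.063,"az":0.15},{"gripper":0,"x":-0.12,"y":0.95,"z":0,"ax":-0.015,"ay":0.063,"az":0.15},{"gripper":0,"x":-0.12,"y":0.95,"z":0,"ax":-0.015,"ay":0.063,"az":0.15},{"gripper":0,"x":-0.12,"y":0.95,"z":0,"ax":-0.015,"ay":0.063,"az":0.15},{"gripper":0,"x":-0.12,"y":0.95,"z":0,"ax":-0.015,"ay":0.063,"az":0.15},{"gripper":0,"x":-0.12,"y":0.95,"z":0,"ax":-0.015,"ay":0.063,"az":0.15},{"gripper":0,"x":-0.15,"y":1,"z":0.15,"ax":-0.015,"ay":0.063,"az":0.15},{"gripper":0,"x":-0.15,"y":1,"z":0.15,"ax":-0.015,"ay":0.063,"az":0.15},{"gripper":0,"x":-0.15,"y":1,"z":0.15,"ax":-0.015,"ay":0.063,"az":0.15},{"gripper":0,"x":-0.15,"y":1,"z":0.15,"ax":-0.015,"ay":0.063,"az":0.15}]'
python3 - <<'E'
from h import *
import cv2
from rig import arm
go(np.array([571,22,123])+n*130,ori(.2))
st=arm.get_state(); c=arm.capture("wrist"); cv2.imwrite("pics/w1.png",c["color"][:,:,::-1])
import pickle; pickle.dump((st,{k:v for k,v in c.items() if k!='color'}),open('w1.pkl','wb'))
print({k:v for k,v in c.items() if k!='color'})
E
```

```text
time: 2.2
tool_pos: [513.6, 62.2, 311.5]
tool_rot: [[0.96, 0.196, 0.198], [0.192, -0.981, 0.041], [0.202, -0.001, -0.979]]
ft_force: [-0.1, -1.4, 0.9]
finger_gap: 0.9
t 2.2 tcp [513.6  62.2 311.5] F [-0.1 -1.4  0.9] gap 0.9
shift [0.0326 0.1692 0.2143] turn [-0.0003 -0.001  -0.    ]
{'fx': 371.64829954431775, 'fy': 371.64829954431775, 'cx': 317.6088954302818, 'cy': 243.98643232068608, 'tool_from_camera': array([[ 9.99999309e-01,  8.00594708e-04, -8.60547233e-04,
        -8.76429714e-01],
       [-5.30259722e-04,  9.60701537e-01,  2.77582917e-01,
        -8.18738355e+01],
       [ 1.04896046e-03, -2.77582269e-01,  9.60701298e-01,
        -1.78697033e+02],
       [ 0.00000000e+00,  0.00000000e+00,  0.00000000e+00,
         1.00000000e+00]])}
```

View pics/w1.png

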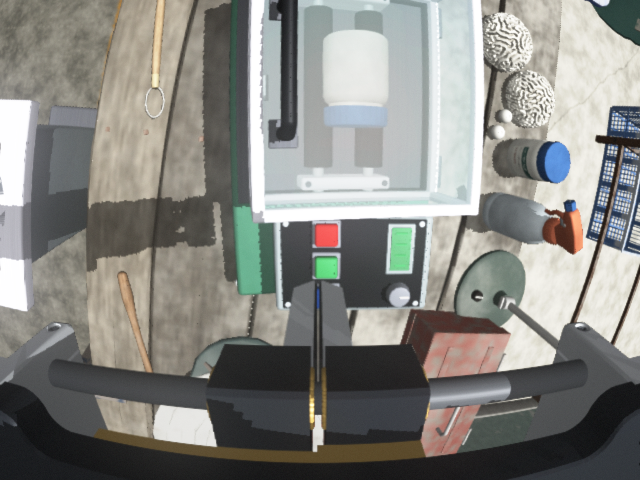

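Run:
```python
import cv2
a=cv2.imread("pics/w1.png")[200:320,250:450]; cv2.imwrite("pics/w1c.png",cv2.resize(a,None,fx=4,fy=4,interpolation=2))
```

```text
(no output)
```

View pics/w1c.png

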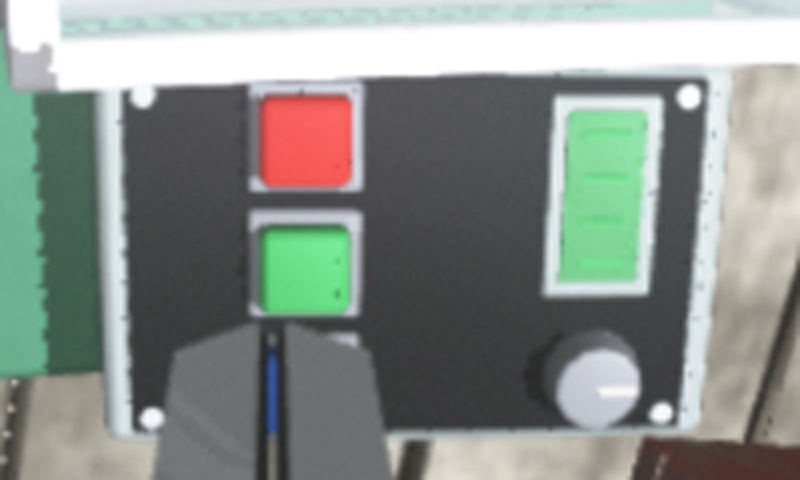

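```bash
cat >> h.py <<'E'
def fproj(st,c,p):
    q=st['tool_rot'].T@(np.asarray(p)-st['tool_pos']); A=c['tool_from_camera']; q=A[:3,:3].T@(q-A[:3,3])
    th=np.arctan2(np.hypot(q[0],q[1]),q[2]); k=c['fx']*th/np.hypot(q[0],q[1]); return np.array([c['cx']+k*q[0],c['cy']+k*q[1]])
E
cat > k.py <<'E'
from h import *; import pickle
np.set_printoptions(precision=1,suppress=True)
st,c=pickle.load(open('w1.pkl','rb'))
P=dict(red=((469,329),(531,261),(326.3,235.3)),green=((516,346),(588,249),(326.3,267.5)),blue=((564,363),(644,239),None))
for k,(a,b,w) in P.items():
  if w:
    for z in (120,125,132):
      r=least_squares(lambda p:fproj(st,c,[p[0],p[1],z])-w,[570,30]); print(k,z,'wrist only',r.x)
  f=lambda p:np.r_[proj(S,p)-sc(*a),proj(T,p)-tc(*b),fproj(st,c,p)-w if w else []]
  r=least_squares(f,[570,30,125]);print(k,r.x,r.fun)
  for z in(123,132):
    r=least_squares(lambda p:f([p[0],p[1],z]),[570,30]);print(k,z,r.x,r.fun)
print(fproj(st,c,O-78*mx+58*my+217*mz),fproj(st,c,O-78*mx+3*my+217*mz))
E
python3 k.py
```

```text
red 120 wrist only [563.5  54.8]
red 125 wrist only [562.1  55.9]
red 132 wrist only [560.2  57.5]
red [562.5  56.  124.9] [-0.3 -0.1  0.5  0.6  0.4 -0.1]
red 123 [563.1  55.9] [-0.1  0.4  0.7  0.5  0.4 -0.3]
red 132 [560.5  56.7] [-1.  -1.8 -0.2  0.8  0.2  0.7]
green 120 wrist only [570.8  19.8]
green 125 wrist only [569.3  21.4]
green 132 wrist only [567.2  23.6]
green [569.7  21.5 124.7] [-0.1 -0.1  0.4  0.6  0.3 -0.1]
green 123 [570.2  21.2] [ 0.1  0.3  0.6  0.6  0.4 -0.3]
green 132 [567.6  22.6] [-1.  -1.9 -0.4  0.9  0.2  0.9]
blue [577.7 -12.  123.1] [-0.2  0.   0.1 -0.1]
blue 123 [577.8 -12. ] [-0.2  0.   0.1 -0.1]
blue 132 [574.5 -13.9] [-0.3 -1.5  0.8  0.5]
[289.4  61.8] [289.5 136. ]
```

Run:
```python
from h import *
go(np.array([561.7,56.5,128])+n*30,ori(.2))
```

```text
t 2.25 tcp [513.7  62.1 311.7] F [-0.5 -0.1 -1.1] gap 0.4
shift [0.0264 0.0503 0.5307] turn [-0.0004 -0.0012 -0.    ]
```

```bash
python3 -m handwheel '[{"gripper":0,"x":0.026,"y":0.05,"z":0.14,"ax":0,"ay":-0.001,"az":0},{"gripper":0,"x":0.026,"y":0.05,"z":0.28,"ax":0,"ay":-0.001,"az":0},{"gripper":0,"x":0.026,"y":0.05,"z":0.42,"ax":0,"ay":-0.001,"az":0},{"gripper":0,"x":0.026,"y":0.05,"z":0.53,"ax":0,"ay":-0.001,"az":0},{"gripper":0,"x":0.026,"y":0.05,"z":0.53,"ax":0,"ay":-0.001,"az":0},{"gripper":0,"x":0.026,"y":0.05,"z":0.53,"ax":0,"ay":-0.001,"az":0}]'
python3 - <<'E'
from h import *
import cv2
from rig import arm
go(np.array([561.7,56.5,128]),ori(.2))
for nm in ("scene","wrist"):
    st=arm.get_state(); c=arm.capture(nm); a=c["color"][:,:,::-1]; a=a[100:280,190:430] if nm=="scene" else a[150:350,200:460]
    cv2.imwrite(f"pics/{nm}2.png",cv2.resize(a,None,fx=3,fy=3,interpolation=2))
E
```

```text
time: 2.85
tool_pos: [555.2, 53.7, 157.3]
tool_rot: [[0.962, 0.194, 0.194], [0.19, -0.981, 0.039], [0.198, -0.001, -0.98]]
ft_force: [0.2, 0.3, 0.8]
finger_gap: 0.5
t 2.85 tcp [555.2  53.7 157.3] F [0.2 0.3 0.8] gap 0.5
shift [ 0.0032 -0.0049  0.1002] turn [-0.0001  0.0002 -0.0007]
```

View pics/scene2.png

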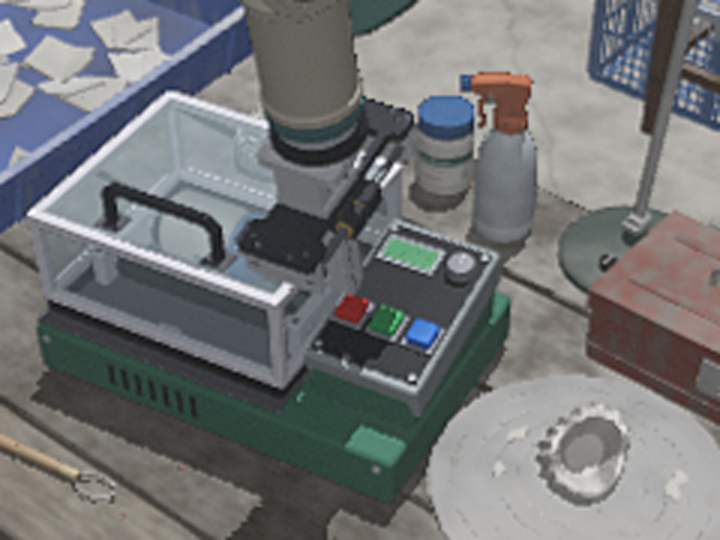

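View pics/wrist2.png

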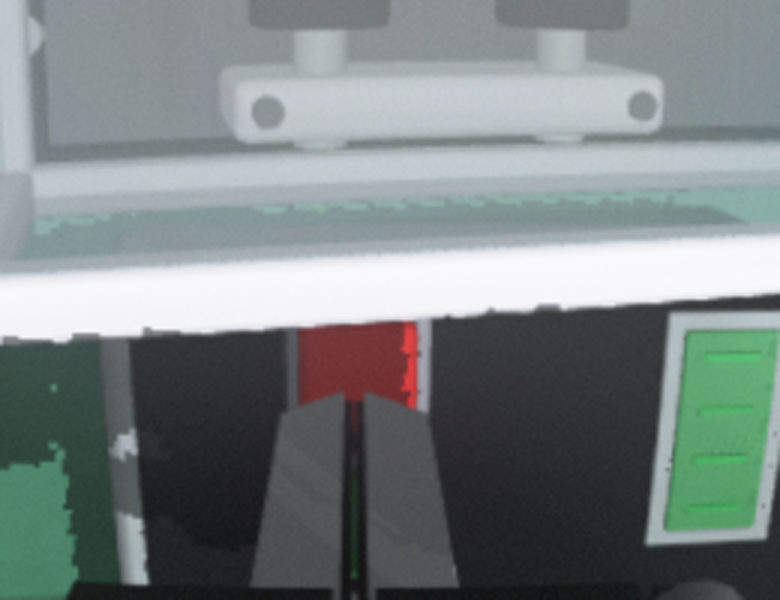

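The fingertips stand over the red cap (wrist crop: tips ~(355,395), cap centre ~(355,360)). Descend in small steps.

```bash
python3 -m handwheel '[{"gripper":0,"x":0.003,"y":-0.004,"z":0.04},{"gripper":0,"x":0.003,"y":-0.004,"z":0.07},{"gripper":0,"x":0.003,"y":-0.004,"z":0.08},{"gripper":0,"x":0.003,"y":-0.004,"z":0.085},{"gripper":0,"x":0.003,"y":-0.004,"z":0.085}]' 20
python3 -m handwheel '[{"gripper":0,"z":0.005},{"gripper":0,"z":0.01},{"gripper":0,"z":0.01}]'
python3 -m handwheel '[{"gripper":0,"z":0.005},{"gripper":0,"z":0.01},{"gripper":0,"z":0.01}]'
```

```text
validation failed for argument at $[0]...
validation failed for argument at $[0]...
validation failed for argument at $[0]...
```

```bash
python3 -m handwheel '[{"gripper":0,"x":0.003,"y":-0.004,"z":0.04,"ax":0,"ay":0,"az":0},{"gripper":0,"x":0.003,"y":-0.004,"z":0.07,"ax":0,"ay":0,"az":0},{"gripper":0,"x":0.003,"y":-0.004,"z":0.08,"ax":0,"ay":0,"az":0},{"gripper":0,"x":0.003,"y":-0.004,"z":0.085,"ax":0,"ay":0,"az":0},{"gripper":0,"x":0.003,"y":-0.004,"z":0.085,"ax":0,"ay":0,"az":0}]' 20
python3 -m handwheel '[{"gripper":0,"x":0,"y":0,"z":0.005,"ax":0,"ay":0,"az":0},{"gripper":0,"x":0,"y":0,"z":0.01,"ax":0,"ay":0,"az":0},{"gripper":0,"x":0,"y":0,"z":0.01,"ax":0,"ay":0,"az":0}]'
```

```text
time: 3.45
tool_pos: [559.7, 55.3, 131.2]
tool_rot: [[0.962, 0.193, 0.192], [0.189, -0.981, 0.039], [0.196, -0.001, -0.981]]
ft_force: [-1.2, 1.0, 1.0]
finger_gap: 0.3
time: 3.75
tool_pos: [560.5, 55.3, 128.5]
tool_rot: [[0.962, 0.193, 0.193], [0.189, -0.981, 0.039], [0.197, -0.001, -0.98]]
ft_force: [-1.5, 0.3, 2.5]
finger_gap: 1.0
```

```bash
python3 -m handwheel '[{"gripper":0,"x":0,"y":0,"z":0.005,"ax":0,"ay":0,"az":0},{"gripper":0,"x":0,"y":0,"z":0.008,"ax":0,"ay":0,"az":0},{"gripper":0,"x":0,"y":0,"z":0.008,"ax":0,"ay":0,"az":0}]'
python3 -m handwheel '[{"gripper":0,"x":0,"y":0,"z":0.005,"ax":0,"ay":0,"az":0},{"gripper":0,"x":0,"y":0,"z":0.008,"ax":0,"ay":0,"az":0},{"gripper":0,"x":0,"y":0,"z":0.008,"ax":0,"ay":0,"az":0}]'
```

```text
time: 4.05
tool_pos: [560.9, 55.4, 126.7]
tool_rot: [[0.962, 0.193, 0.193], [0.189, -0.981, 0.039], [0.197, -0.001, -0.98]]
ft_force: [-4.1, -0.2, 8.6]
finger_gap: 0.7
time: 4.35
tool_pos: [561.0, 55.4, 126.2]
tool_rot: [[0.962, 0.192, 0.194], [0.188, -0.981, 0.04], [0.198, -0.003, -0.98]]
ft_force: [-13.5, -1.0, 28.6]
finger_gap: 0.4
```

```bash
python3 -m handwheel '[{"gripper":0,"x":0,"y":0,"z":-0.05,"ax":0,"ay":0,"az":0},{"gripper":0,"x":0,"y":0,"z":-0.12,"ax":0,"ay":0,"az":0},{"gripper":0,"x":0,"y":0.08,"z":-0.13,"ax":0,"ay":0,"az":0},{"gripper":0,"x":0,"y":0.16,"z":-0.13,"ax":0,"ay":0,"az":0},{"gripper":0,"x":0,"y":0.233,"z":-0.13,"ax":0,"ay":0,"az":0},{"gripper":0,"x":0,"y":0.233,"z":-0.13,"ax":0,"ay":0,"az":0},{"gripper":0,"x":0,"y":0.233,"z":-0.13,"ax":0,"ay":0,"az":0}]'
python3 - <<'E'
from h import *
import cv2
from rig import arm
go(np.array([575,-13,131]),ori(.2))
for nm in ("scene","wrist"):
    st=arm.get_state(); c=arm.capture(nm); a=c["color"][:,:,::-1]; a=a[100:280,190:430] if nm=="scene" else a[150:350,200:460]
    cv2.imwrite(f"pics/{nm}3.png",cv2.resize(a,None,fx=3,fy=3,interpolation=2))
E
```

```text
time: 5.05
tool_pos: [567.6, -14.7, 161.8]
tool_rot: [[0.962, 0.192, 0.193], [0.188, -0.981, 0.038], [0.197, -0.001, -0.98]]
ft_force: [-0.4, 0.0, 0.3]
finger_gap: 0.4
t 5.05 tcp [567.6 -14.7 161.8] F [-0.4  0.   0.3] gap 0.4
shift [ 0.0047 -0.0008  0.1057] turn [ 0.0001  0.0005 -0.0015]
```

View pics/scene3.png

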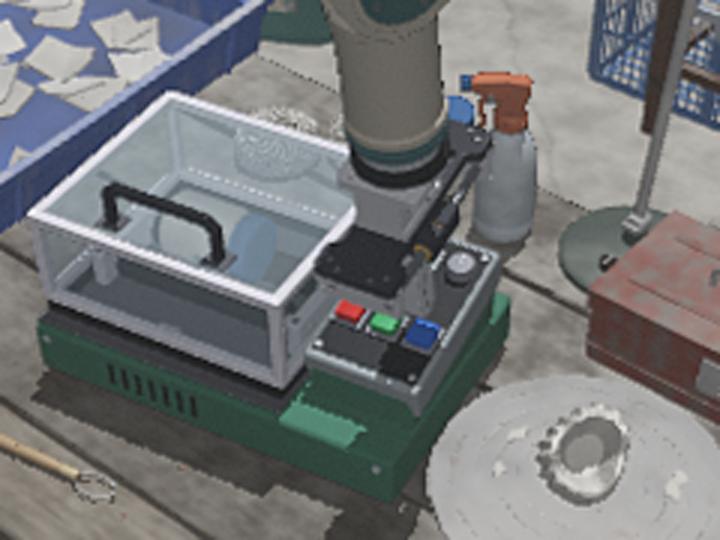

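View pics/wrist3.png

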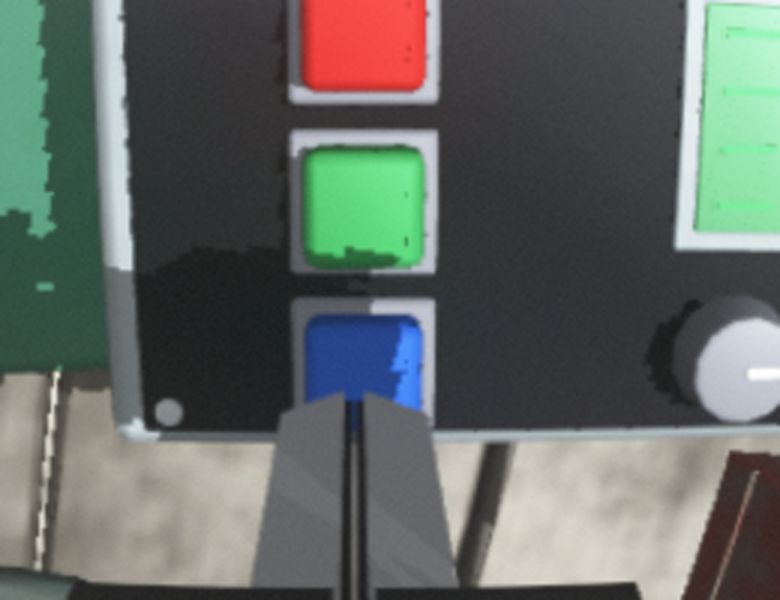

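```bash
python3 -m handwheel '[{"gripper":0,"x":0.003,"y":0,"z":0.07,"ax":0,"ay":0,"az":0},{"gripper":0,"x":0.003,"y":0,"z":0.1,"ax":0,"ay":0,"az":0},{"gripper":0,"x":0.003,"y":0,"z":0.11,"ax":0,"ay":0,"az":0},{"gripper":0,"x":0.003,"y":0,"z":0.118,"ax":0,"ay":0,"az":0},{"gripper":0,"x":0.003,"y":0,"z":0.118,"ax":0,"ay":0,"az":0}]'
python3 -m handwheel '[{"gripper":0,"x":0,"y":0,"z":0.005,"ax":0,"ay":0,"az":0},{"gripper":0,"x":0,"y":0,"z":0.01,"ax":0,"ay":0,"az":0},{"gripper":0,"x":0,"y":0,"z":0.01,"ax":0,"ay":0,"az":0}]'
```

```text
time: 5.65
tool_pos: [574.9, -12.4, 127.5]
tool_rot: [[0.962, 0.193, 0.193], [0.189, -0.981, 0.039], [0.197, -0.001, -0.98]]
ft_force: [-2.5, 1.8, 3.4]
finger_gap: 0.2
time: 5.95
tool_pos: [575.1, -12.4, 126.7]
tool_rot: [[0.962, 0.193, 0.194], [0.188, -0.981, 0.041], [0.198, -0.003, -0.98]]
ft_force: [-9.1, 1.9, 22.2]
finger_gap: 0.2
```

Hard stop reached on blue (22 N). Hold one more moment, then lift off and look.

```bash
python3 -m handwheel '[{"gripper":0,"x":0,"y":0,"z":0.001,"ax":0,"ay":0,"az":0},{"gripper":0,"x":0,"y":0,"z":-0.05,"ax":0,"ay":0,"az":0},{"gripper":0,"x":0,"y":0,"z":-0.2,"ax":0,"ay":0,"az":0},{"gripper":0,"x":0,"y":0,"z":-0.36,"ax":0,"ay":0,"az":0},{"gripper":1,"x":0,"y":0,"z":-0.52,"ax":0,"ay":0,"az":0},{"gripper":1,"x":0,"y":0,"z":-0.6,"ax":0,"ay":0,"az":0},{"gripper":1,"x":0,"y":0,"z":-0.6,"ax":0,"ay":0,"az":0}]'
python3 - <<'E'
from h import *
import cv2,pickle
from rig import arm
for nm in ("scene","wrist"):
    st=arm.get_state(); c=arm.capture(nm); a=c["color"][:,:,::-1]
    if nm=="wrist": pickle.dump((st,{k:v for k,v in c.items() if k!='color'}),open('w4.pkl','wb'))
    else: a=cv2.resize(a[100:280,190:430],None,fx=3,fy=3,interpolation=2)
    cv2.imwrite(f"pics/{nm}4.png",a)
h=O+118*mx+58*my+79*mz
b=0.08
H=h+ (-196*np.cos(b)+138*np.sin(b))*mx+(138*np.cos(b)+196*np.sin(b))*mz
print('ajar handle',H)
go(H-19*ori(0)[:,2]*-1+[0,0,80],ori(0))
E
```

```text
time: 6.65
tool_pos: [542.9, -20.9, 305.2]
tool_rot: [[0.961, 0.192, 0.202], [0.188, -0.981, 0.039], [0.205, 0.001, -0.979]]
ft_force: [0.4, -0.1, -0.2]
finger_gap: 21.2
ajar handle [495.37292258 200.96967607 232.22191549]
t 6.75 tcp [540.9 -19.9 301. ] F [0.1 0.  0.8] gap 29.1
shift [-0.0121 -0.7516  0.0245] turn [-0.0001 -0.0634 -0.0011]
```

View pics/scene4.png

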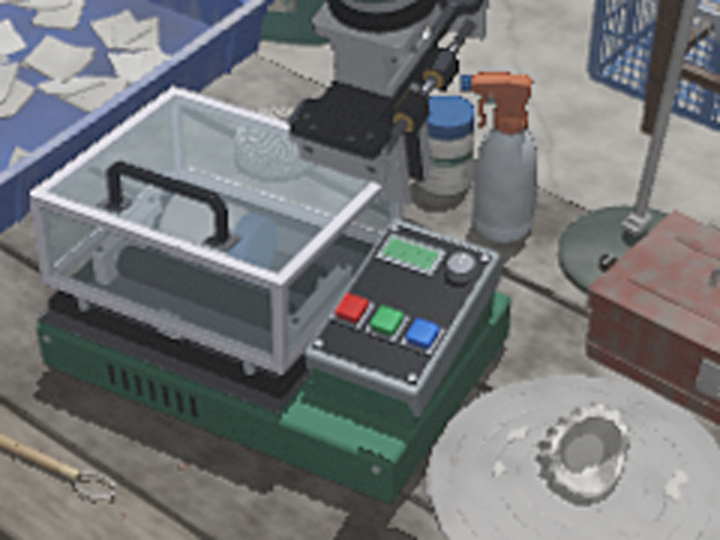

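View pics/wrist4.png

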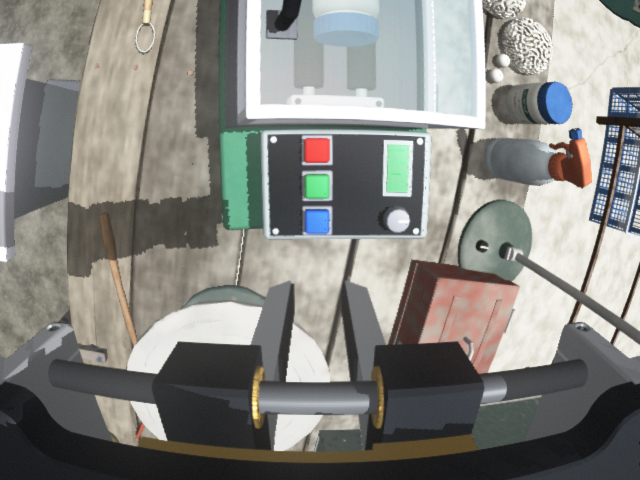

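```bash
python3 -m handwheel '[{"gripper":1,"x":-0.002,"y":-0.15,"z":0,"ax":0,"ay":-0.03,"az":0},{"gripper":1,"x":-0.004,"y":-0.3,"z":0,"ax":0,"ay":-0.063,"az":-0.001},{"gripper":1,"x":-0.008,"y":-0.45,"z":0.01,"ax":0,"ay":-0.063,"az":-0.001},{"gripper":1,"x":-0.012,"y":-0.6,"z":0.02,"ax":0,"ay":-0.063,"az":-0.001},{"gripper":1,"x":-0.012,"y":-0.752,"z":0.024,"ax":0,"ay":-0.063,"az":-0.001},{"gripper":1,"x":-0.012,"y":-0.752,"z":0.024,"ax":0,"ay":-0.063,"az":-0.001},{"gripper":1,"x":-0.012,"y":-0.752,"z":0.024,"ax":0,"ay":-0.063,"az":-0.001},{"gripper":1,"x":-0.012,"y":-0.752,"z":0.024,"ax":0,"ay":-0.063,"az":-0.001}]'
python3 - <<'E'
from h import *
import cv2,pickle
from rig import arm
for nm in ("scene","wrist"):
    st=arm.get_state(); c=arm.capture(nm); a=c["color"][:,:,::-1]
    if nm=="wrist":
        pickle.dump((st,{k:v for k,v in c.items() if k!='color'}),open('w5.pkl','wb'))
        for e in (-55,0,55): print(fproj(st,c,np.array([495.4,201,232.2])+e*my))
    else: a=cv2.resize(a[100:280,190:430],None,fx=3,fy=3,interpolation=2)
    cv2.imwrite(f"pics/{nm}5.png",a)
go([495.4,201,213.2],ori(0))
E
```

```text
time: 7.55
tool_pos: [495.5, 199.2, 292.3]
tool_rot: [[0.981, 0.194, -0.001], [0.194, -0.981, -0.002], [-0.001, 0.001, -1.0]]
ft_force: [0.5, -0.4, -0.5]
finger_gap: 92.5
[319.26215932 330.18975026]
[319.16383399 259.12041502]
[319.0053959 177.7774837]
t 7.65 tcp [495.8 199.  292.9] F [-0.4 -0.2  0.1] gap 93.4
shift [-1.000e-04 -6.900e-03  2.658e-01] turn [ 0.0002  0.     -0.0011]
```

View pics/wrist5.png

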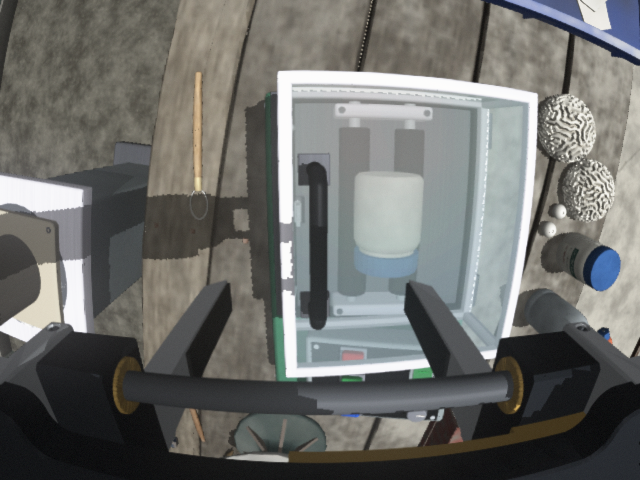

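View pics/scene5.png

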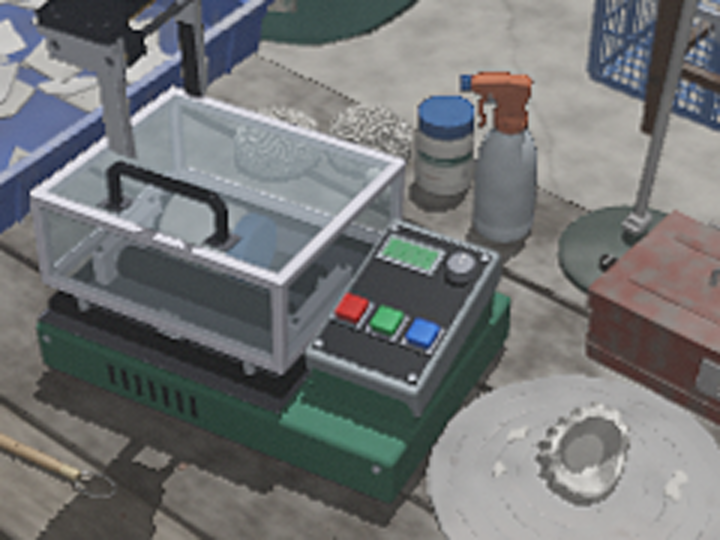

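```bash
python3 -m handwheel '[{"gripper":1,"x":0,"y":-0.012,"z":0.1,"ax":0,"ay":0,"az":-0.001},{"gripper":1,"x":0,"y":-0.012,"z":0.2,"ax":0,"ay":0,"az":-0.001},{"gripper":1,"x":0,"y":-0.012,"z":0.24,"ax":0,"ay":0,"az":-0.001},{"gripper":1,"x":0,"y":-0.012,"z":0.26,"ax":0,"ay":0,"az":-0.001},{"gripper":1,"x":0,"y":-0.012,"z":0.26,"ax":0,"ay":0,"az":-0.001}]' 30
python3 -m handwheel '[{"gripper":0,"x":0,"y":0,"z":0,"ax":0,"ay":0,"az":0},{"gripper":0,"x":0,"y":0,"z":0,"ax":0,"ay":0,"az":0},{"gripper":0,"x":0,"y":0,"z":0,"ax":0,"ay":0,"az":0},{"gripper":0,"x":0,"y":0,"z":0,"ax":0,"ay":0,"az":0},{"gripper":0,"x":0,"y":0,"z":0,"ax":0,"ay":0,"az":0},{"gripper":0,"x":0,"y":0,"z":0,"ax":0,"ay":0,"az":0},{"gripper":0,"x":0,"y":0,"z":0,"ax":0,"ay":0,"az":0},{"gripper":0,"x":0,"y":0,"z":0,"ax":0,"ay":0,"az":0},{"gripper":0,"x":0,"y":0,"z":0,"ax":0,"ay":0,"az":0},{"gripper":0,"x":0,"y":0,"z":0,"ax":0,"ay":0,"az":0}]' 30
```

```text
time: 8.15
tool_pos: [495.1, 203.9, 215.4]
tool_rot: [[0.98, 0.198, 0.0], [0.198, -0.98, -0.0], [0.0, 0.0, -1.0]]
ft_force: [-0.8, 0.2, 0.5]
finger_gap: 94.2
time: 9.15
tool_pos: [494.8, 204.6, 215.3]
tool_rot: [[0.98, 0.199, 0.0], [0.199, -0.98, 0.0], [0.0, -0.0, -1.0]]
ft_force: [-0.3, -0.2, -0.4]
finger_gap: 17.3
```

```bash
python3 -m handwheel '[{"gripper":0,"x":0,"y":0,"z":0,"ax":0,"ay":0,"az":0},{"gripper":0,"x":0,"y":0,"z":0,"ax":0,"ay":0,"az":0}]' 30
python3 - <<'E'
from h import *
import cv2,pickle
from rig import arm
for nm in ("scene","wrist"):
    st=arm.get_state(); c=arm.capture(nm); a=c["color"][:,:,::-1]
    if nm=="scene": a=cv2.resize(a[100:280,190:430],None,fx=3,fy=3,interpolation=2)
    cv2.imwrite(f"pics/{nm}6.png",a)
st=arm.get_state(); print(st['q'])
h=O+118*mx+58*my+79*mz
g0=st['tool_pos']-19*st['tool_rot'][:,2]; d=g0-h; a,b=d@mx,d[2]; r=np.hypot(a,b); t=np.arctan2(b,a)
print('r',r,'ang',np.pi-t, 'guard',np.pi-t and (np.arctan2(138,-196)-t))
for g in (.15,.22,.3,.4,.5,.6,.7,.785,.82):
    dg=g-(np.arctan2(138,-196)-t); t2=t-dg
    p=g0+(r*np.cos(t2)-a)*mx+(r*np.sin(t2)-b)*mz
    q=st['tool_rot'].T@(p-g0)/300; print(g,'vertical-tool shift',q.round(4))
E
```

```text
time: 9.35
tool_pos: [494.9, 204.6, 215.3]
tool_rot: [[0.98, 0.199, 0.001], [0.199, -0.98, 0.0], [0.001, -0.0, -1.0]]
ft_force: [0.6, 1.0, -1.4]
finger_gap: 11.1
[-0.73779387  0.48253842  0.43338278  1.83450986 -0.25600561  0.87888125
  0.01661289]
r 240.83509867859868 ang 0.700743005927162 guard 0.08728294035345874
0.15 vertical-tool shift [ 0.0337  0.0001 -0.0374]
0.22 vertical-tool shift [ 0.0739  0.0002 -0.0766]
0.3 vertical-tool shift [ 0.1232  0.0003 -0.1178]
0.4 vertical-tool shift [ 0.1891  0.0005 -0.1635]
0.5 vertical-tool shift [ 0.2593  0.0007 -0.2025]
0.6 vertical-tool shift [ 0.333   0.0009 -0.2342]
0.7 vertical-tool shift [ 0.4095  0.0011 -0.2584]
0.785 vertical-tool shift [ 0.4761  0.0013 -0.2729]
0.82 vertical-tool shift [ 0.5039  0.0013 -0.2772]
```

View pics/wrist6.png

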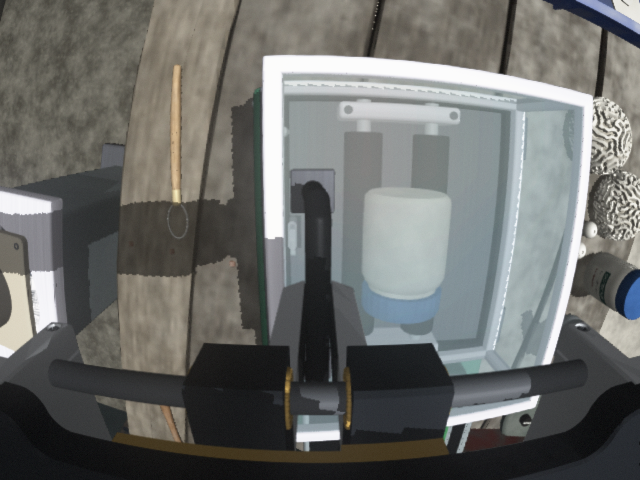

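View pics/scene6.png

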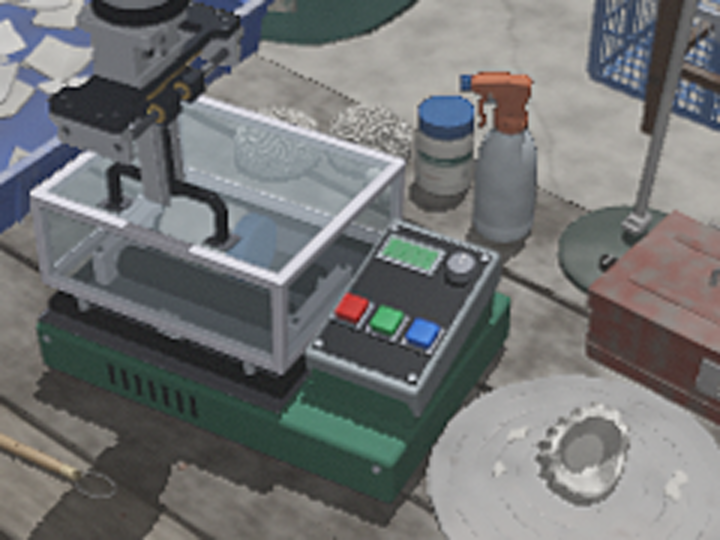

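Bar gripped (gap 11 mm, bar 12 mm). Raise along the arc.

```bash
python3 -m handwheel '[{"gripper":0,"x":0.016,"y":0,"z":-0.019,"ax":0,"ay":0,"az":0},{"gripper":0,"x":0.034,"y":0,"z":-0.037,"ax":0,"ay":0,"az":0},{"gripper":0,"x":0.054,"y":0,"z":-0.058,"ax":0,"ay":0,"az":0},{"gripper":0,"x":0.074,"y":0,"z":-0.077,"ax":0,"ay":0,"az":0},{"gripper":0,"x":0.098,"y":0,"z":-0.098,"ax":0,"ay":0,"az":0},{"gripper":0,"x":0.123,"y":0,"z":-0.118,"ax":0,"ay":0,"az":0},{"gripper":0,"x":0.123,"y":0,"z":-0.118,"ax":0,"ay":0,"az":0}]'
python3 - <<'E'
from h import *
import cv2
from rig import arm
c=arm.capture("scene"); a=cv2.resize(c["color"][70:280,150:430,::-1],None,fx=2.8,fy=2.8,interpolation=2); cv2.imwrite("pics/scene7.png",a)
st=arm.get_state(); h=O+118*mx+58*my+79*mz
d=st['tool_pos']-19*st['tool_rot'][:,2]-h; print('r',np.hypot(d@mx,d[2]),'guard',np.arctan2(138,-196)-np.arctan2(d[2],d@mx),st['ft_force'],st['finger_gap'])
E
```

```text
time: 10.15
tool_pos: [531.1, 211.8, 252.0]
tool_rot: [[0.98, 0.199, -0.001], [0.199, -0.98, 0.001], [-0.0, -0.001, -1.0]]
ft_force: [-5.3, -2.2, -0.2]
finger_gap: 11.1
r 241.91345574769622 guard 0.3007077356699841 [-4.9906676  -0.90482003 -0.67306185] 11.115520659933999
```

View pics/scene7.png

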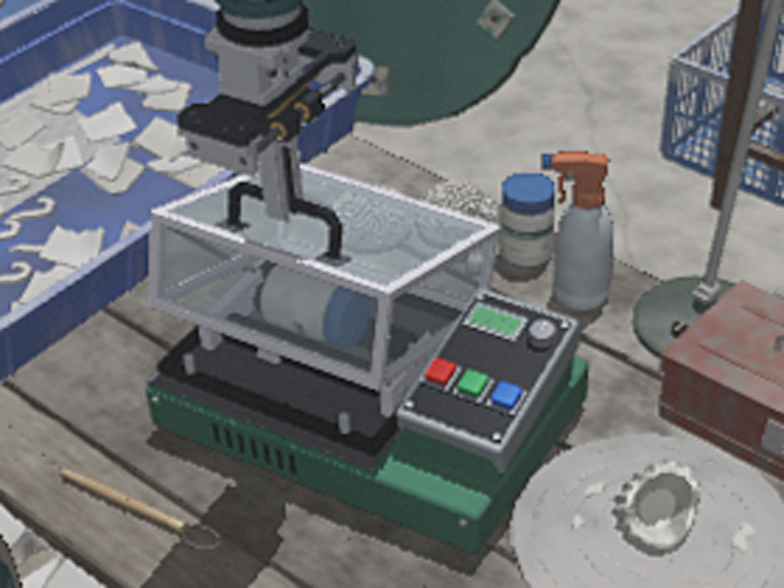

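```bash
python3 -m handwheel '[{"gripper":0,"x":0.033,"y":0,"z":-0.024,"ax":0,"ay":0,"az":0},{"gripper":0,"x":0.066,"y":0,"z":-0.046,"ax":0,"ay":0,"az":0},{"gripper":0,"x":0.1,"y":0,"z":-0.066,"ax":0,"ay":0,"az":0},{"gripper":0,"x":0.136,"y":0,"z":-0.085,"ax":0,"ay":0,"az":0},{"gripper":0,"x":0.172,"y":0,"z":-0.101,"ax":0,"ay":0,"az":0},{"gripper":0,"x":0.21,"y":0,"z":-0.116,"ax":0,"ay":0,"az":0},{"gripper":0,"x":0.248,"y":0,"z":-0.129,"ax":0,"ay":0,"az":0},{"gripper":0,"x":0.286,"y":0.001,"z":-0.141,"ax":0,"ay":0,"az":0},{"gripper":0,"x":0.32,"y":0.001,"z":-0.148,"ax":0,"ay":0,"az":0},{"gripper":0,"x":0.353,"y":0.001,"z":-0.155,"ax":0,"ay":0,"az":0},{"gripper":0,"x":0.353,"y":0.001,"z":-0.155,"ax":0,"ay":0,"az":0},{"gripper":0,"x":0.353,"y":0.001,"z":-0.155,"ax":0,"ay":0,"az":0}]'
python3 -m handwheel '[{"gripper":0,"x":0,"y":0,"z":0,"ax":0,"ay":0,"az":0},{"gripper":0,"x":0,"y":0,"z":0,"ax":0,"ay":0,"az":0},{"gripper":0,"x":0,"y":0,"z":0,"ax":0,"ay":0,"az":0},{"gripper":0,"x":0,"y":0,"z":0,"ax":0,"ay":0,"az":0},{"gripper":0,"x":0,"y":0,"z":0,"ax":0,"ay":0,"az":0}]'
cat > chk.py <<'E'
from h import *
import cv2,sys
from rig import arm
c=arm.capture("scene"); a=cv2.resize(c["color"][70:280,150:430,::-1],None,fx=2.8,fy=2.8,interpolation=2); cv2.imwrite(f"pics/scene{sys.argv[1]}.png",a)
c=arm.capture("wrist"); cv2.imwrite(f"pics/wrist{sys.argv[1]}.png",c["color"][:,:,::-1])
st=arm.get_state(); h=O+118*mx+58*my+79*mz
d=st['tool_pos']-19*st['tool_rot'][:,2]-h; print('t',st['time'],'r',np.hypot(d@mx,d[2]),'guard',np.arctan2(138,-196)-np.arctan2(d[2],d@mx),st['ft_force'],st['finger_gap'],abs(st['joint_vel']).max())
E
python3 chk.py 8
```

```text
time: 11.4
tool_pos: [636.0, 232.4, 299.6]
tool_rot: [[0.98, 0.199, 0.004], [0.199, -0.98, 0.001], [0.004, -0.0, -1.0]]
ft_force: [-3.6, -2.4, 4.2]
finger_gap: 11.4
time: 11.9
tool_pos: [635.6, 232.3, 299.5]
tool_rot: [[0.98, 0.199, 0.003], [0.199, -0.98, 0.001], [0.003, -0.0, -1.0]]
ft_force: [-3.2, -1.2, 6.1]
finger_gap: 11.1
t 12.0 r 242.94992909091437 guard 0.7890574264908103 [-3.73541395 -2.11080982  5.91650386] 10.690770335595069 0.0014845184326122442
```

View pics/scene8.png

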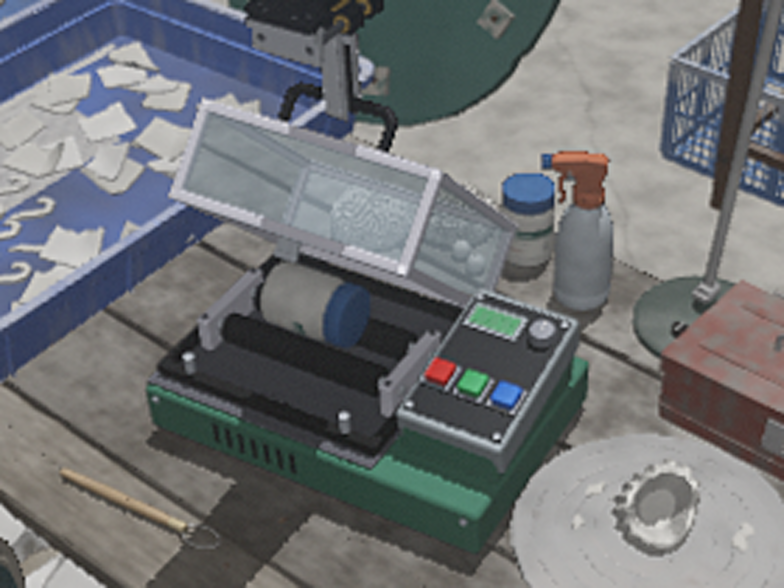

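View pics/wrist8.png

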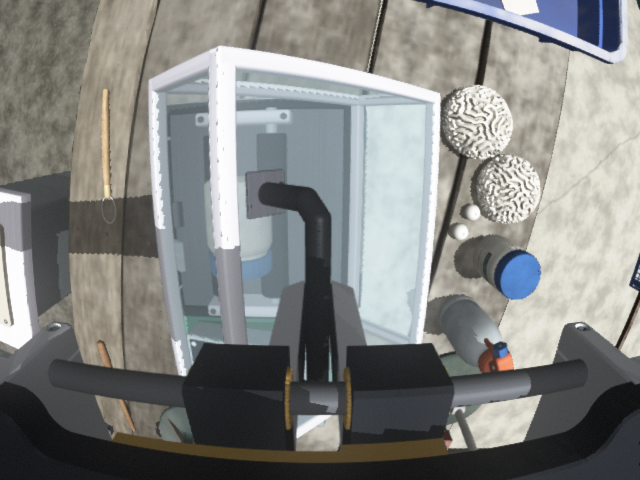

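Run:
```python
from h import *
h=O+118*mx+58*my+79*mz
for g in (.7,.785,.87):
  c,s=np.cos(g),np.sin(g); o=[]
  for a,y,z in((-222,-129,98),(-222,129,98),(-222,-129,2)):
    p=h+(a*c+z*s)*mx+y*my+(z*c-a*s)*mz; o.append(((proj(S,p)-[150,70])*2.8).round())
  print(g,o)
```

```text
0.7 [array([431., 186.]), array([191., 112.]), array([399., 291.])]
0.785 [array([442., 167.]), array([202.,  95.]), array([406., 270.])]
0.87 [array([452., 150.]), array([213.,  79.]), array([413., 250.])]
```

Run:
```python
from rig import arm
print(arm.finish_job()); s=arm.get_state(); print(s['time'],s['tool_pos'],s['ft_force'],s['finger_gap'])
```

```text
the job is handed in; nothing more can be done
None
the job is handed in; nothing more can be done
```

I stopped the mill with the red key, released the guard with the blue key, raised the guard by its handle to 45 degrees, and handed the job in still holding it there. `finish_job` gives no verdict and no state could be read after hand-in, so the final second itself is not confirmed.

- **Keys:** each key was pressed until the force rose at a hard stop (29 N on red, 22 N on blue), and each had lifted before the next step. The fingers never touched the green key.
- **Guard:** the handle bar was gripped at 30 N; the fingers read 11 mm on the 12 mm bar. About 7 N was carried at the wrist when I handed in.
- **Angle:** the arm pose gave 0.789 rad and the hood corners in the scene picture gave about 0.77 rad, both inside 0.663–0.907. Joint speeds were close to zero. The clock stood at 12.0 s.
- **Bystanders:** none was touched and nothing looked shifted in the pictures, but I did not measure their positions.
- **Disagreement:** the first two-camera measurement put the key tops at 123 mm. They are given as about 132 mm, and contact came at about 131 mm, so I pressed by force instead of by the measured height.

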